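# Lay the box section down against the end stop

### The job

Tip the tall aluminium box section over, away from the steel end stop, and let it down gently onto its side on the board, then push it lightly along the board until its foot end is butted square against the stop, beside the steel rule and not covering it. Use only the fingertips: do not grip the section, lift it off the board or let it drop, and leave the things around the board alone.

Things in the scene. Friction and masses are not known exactly. Their poses are not given: they have to be found in the camera images.
- section: the tall part: a plain aluminium box section (square tube) 70 x 70 mm outside, 3 mm wall, 230 mm long, 0.37 to 0.7 kg, open at both ends (inside 64 x 64 mm), loose, standing on end on the board. Origin at the centre of its foot end; its z axis runs along its length from foot to mouth (up at the start); its x axis points roughly along the board, away from the stop (within about 0.15 rad), so it is to fall towards its own +x face
- mouth (a point): centre of the open top end (mouth) of the box section, 230 mm from its foot along its z axis; same axes as the section
- toe (a point): middle of the foot edge away from the stop, 35 mm along the section's x axis from its origin: the edge about which it tips; it must stay down on the board all the time (18 mm above the table)
- board: fixed plywood length-checking board, 460 mm long (x) x 200 mm wide (y) x 18 mm thick, with a steel rule let in flush along its +y side (26 mm wide, its near edge 67 mm from the board's middle line) that counts from the stop. Origin at the centre of its underside, on the table; its x axis points along its length, away from the stop
- stop_face (a point): the end stop: an upright steel angle fixed across the board near one end, 170 mm wide, its face rising 40 mm above the board and looking along the board's +x. The point lies on the face, at the board's middle line, level with the board's upper surface; axes as the board's
- blank: bystander: laminated round wood blank, 72 mm diameter, 56 mm high, standing on the table beside the board; origin at the centre of its underside
- offcut: bystander: short round steel tube, 42 mm diameter, 85 mm high, standing on the table beside the board; origin at the centre of its underside
- marker: bystander: marker pen lying on the table beside the board, 135 mm long, 18 mm thick; origin under its middle, x along it
Not all that is in view belongs to the job. What is meant by the section is not blue or orange, and is the larger of those in its own colour.

How it is judged:
By the outcome, as a careful person would: the job done as asked, in the order asked, and still so for the second after the job is handed in, with the robot touching nothing.
It also fails if it takes over 72 s, if anything falls off the work surface, if the arm or the gripper's body presses on something with over 40 N, if the wrist force passes 120 N, or if a joint passes its speed limit or range.

### The arm

A 7-joint arm with a two-finger parallel gripper is mounted at the origin on the work surface. World frame = base frame: x ahead of the robot, y to its left, z up, the work surface at z = 0. Lengths are in m, angles in rad, forces in N, time in s.
With the tool pointing down it reaches from about 0.425 to 0.925 m from the base axis. Payload 6.8 kg.
Tool frame: the origin (TCP) lies midway between the tips of the shut fingers; the grasp point (between the pads) lies 19 mm behind it (r.grip_point_offset is the distance from the TCP to the grasp point, in m); z points along the fingers, y is the direction in which the jaws open and shut (so a half turn about z gives the same grasp; the last joint's range is limited). The gripper opens to 85 mm and grips with 20 to 120 N. Pads are 22 mm wide; open, the fingers measure 114 mm over their backs; the gripper's body (76 mm by 85 mm) begins 54 mm behind the grasp point. The pads swing forward as they close: fully open they stand 13 mm farther back than shut.
Start: joints at [1.073, 0.477, 0.022, 1.555, -0.011, 1.109, -0.083], TCP at [0.257, -0.624, 0.231] pointing down, gripper open.
Joint ranges: [-2.96, 2.96], [-0.34, 2.1], [-1.41, 1.46], [0.24, 2.44], [-1.37, 4.51], [0.17, 1.92], [-2.96, 2.96]. Speed limits (rad/s): [2.39, 2.39, 3.14, 3.14, 3.14, 3.14, 3.14].

### API

Orientations are given as a rotation vector (axis times angle).
In Python, from bench import r, grab_frame, camera_params gives the robot as it stands.
- The arm moves only by the tool carry_out, never from a script. Its argument "motion" is text: rows parted by semicolons, each of 5 numbers parted by spaces: the closure, from 0 (fully open) to 1 (shut), then the shift along the tool's x, y, z in mm, then the turn about the tool's z in rad. In form: fingers dx dy dz twist; .... A call has exactly 8 rows; each row shifts and turns the commanded pose from where the row before left it, along the tool's axes as they then stand; what a row does not reach is not made up. A row lasts 1/8 s, in which the tool goes at most 62.5 mm and 10.7 degrees, less where a joint would pass 70% of its speed; a pose out of reach is approached as far as the arm can. A call with a gripper value outside its range is refused whole. The fingers move at their own pace and stop on an object; "newtons" is the grip in N (left out, the last holds). Time passes only in rows, so rows that do not move let the fingers close, or fill a call up. It gives the time, the measured TCP pose, the force and the opening at its end, in the units of the state.
- r.get_obs(): the state, without advancing time (a new reading comes with each control period).
- grab_frame(name): name is "scene" or "top" or "wrist"; returns the picture (480x640x3 uint8, red, green, blue); there is no depth.
- camera_params(name): a dict with "fx", "fy", "cx", "cy" (pixels), "k1" (the pictures are not rectified: a ray, as slopes to the right and down, at radius r is drawn at 1 + k1 r^2 times it, then the intrinsics apply), "eye" and "attitude" of the camera in the world. Camera axes: x right, y down, z forward; pixel columns grow to the right and rows downward; lengths in m; the calibration is good to about 2 mm. A picture is of the moment at which its call begins: read the wrist's pose just before it. camera_params takes no time and is no camera call; for the wrist camera it gives the pose at the moment of the call.
- r.hand_in(): hands the job in, once; it reports no verdict.
The state is a dict: "clock": time; "joints": joint angles; "qvel": joint speeds; "tau": joint torques, N m; "tcp_pos": TCP position; "orientation": TCP orientation; "contact_force": force on the tool from outside, world axes, zero at the start; "moment": the same for the moment, N m; "grip_width": finger opening in m.
Only numpy, scipy, OpenCV 4.12 (cv2) and the standard library are available. Lean on these libraries where they do the work, as an engineer would, in place of code of your own. Each camera call takes 0.05 s, during which the arm holds its last target.

## Working session

There is one attempt and no reset: what is moved stays moved. The work goes in short steps, Python scripts to look and compute and a tool call to move; the robot and the scene stay as the last step left them, time stands still between calls to the robot, and variables do not carry over. Pictures are saved under pics/ and viewed, and the job is handed in when it is done.

Besides the shell and the picture viewer there is one more tool, called after "Emit:" as name(argument=value, ...) on one line, values as JSON. carry_out: Moves the arm, as the interface text tells. Its arguments: {"type":"object","properties":{"motion":{"type":"string"},"newtons":{"type":"number"}},"required":["motion"]}

```bash
ls; mkdir -p pics
python3 - <<'E'
from bench import r, grab_frame, camera_params
import cv2
print(r.get_obs())
for n in ["scene","top"]:
    p=camera_params(n); print(n,p)
    cv2.imwrite(f"pics/{n}0.png",cv2.cvtColor(grab_frame(n),cv2.COLOR_RGB2BGR))
E
```

```text
pics
{'clock': 0.0, 'joints': array([ 1.07287381,  0.47779194,  0.02235343,  1.55641929, -0.01148074,
        1.10928179, -0.08314952]), 'qvel': array([-6.87156772e-04,  2.13990454e-04, -8.08982339e-05,  5.73332946e-04,
       -5.90005444e-04,  1.83027934e-03, -9.29386968e-04]), 'tau': array([ 4.43295639e-04, -5.96444499e+01,  1.60815451e+00, -2.81195086e+01,
        1.25013205e-02,  9.48813627e-03, -1.47122250e-05]), 'tcp_pos': array([ 0.25627543, -0.6238436 ,  0.23034503]), 'orientation': array([-3.08044589e+00, -6.08084369e-01,  7.74696309e-04]), 'contact_force': array([-0.33961176,  0.43064129, -0.27920145]), 'moment': array([-0.04877986,  0.01266605, -0.00184793]), 'grip_width': 0.08533393167949833}
scene {'fx': 516.4655998002805, 'fy': 516.4655998002805, 'cx': 317.8075505712943, 'cy': 234.50150309170564, 'k1': -0.04192761676101322, 'eye': array([ 0.92004708, -0.65659601,  0.83110932]), 'attitude': array([-2.3117222 , -0.67667694,  0.24181019])}
top {'fx': 489.4775712377666, 'fy': 489.4775712377666, 'cx': 320.33732379470706, 'cy': 236.24954673528228, 'k1': -0.09717390829572131, 'eye': array([ 0.53170971, -0.13369536,  0.99544462]), 'attitude': array([-2.15964751,  2.20749681, -0.03813585])}
```

View pics/scene0.png

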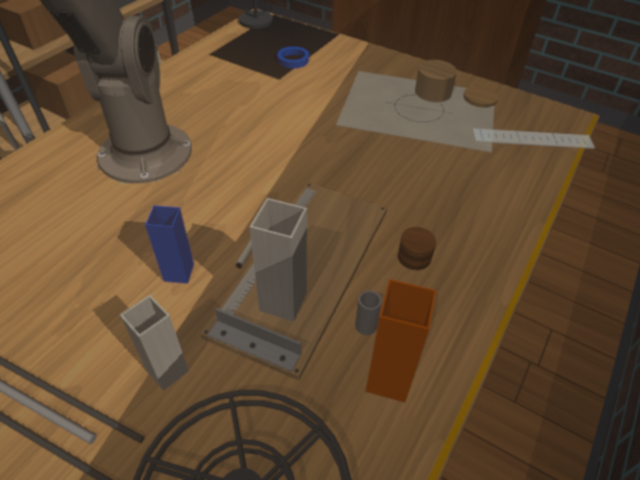

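View pics/top0.png

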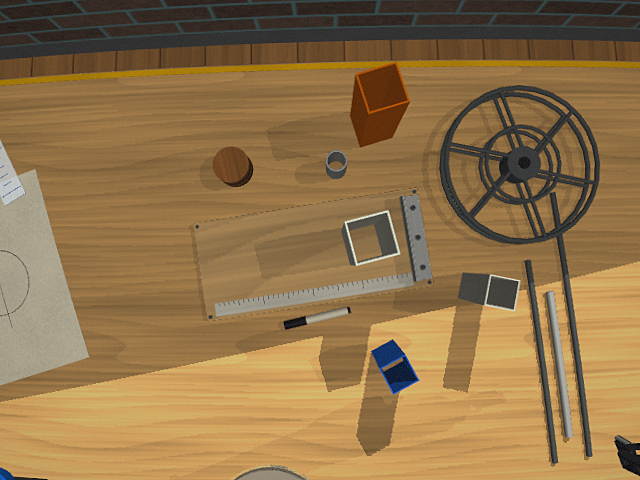

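The section candidates in the top view are grey on the board (371,238), small grey (490,292), blue (395,367) and orange (382,105). I choose the larger grey one on the board at (371,238). I'll check it with close crops.

```bash
cat > h.py <<'E'
import numpy as np, cv2
from scipy.spatial.transform import Rotation as R
from bench import r, grab_frame, camera_params
def P(n):
    p=camera_params(n); K=np.array([[p['fx'],0,p['cx']],[0,p['fy'],p['cy']],[0,0,1.]]); return K,np.array([p['k1'],0,0,0.]),p['eye'],R.from_rotvec(p['attitude']).as_matrix()
def world(n,px,z,pp=None):
    K,d,e,A=pp or P(n)
    px=np.array(px,float).reshape(-1,1,2); u=cv2.undistortPoints(px,K,d).reshape(-1,2)
    D=np.c_[u,np.ones(len(u))]@A.T; z=np.broadcast_to(z,len(u))
    return e+D*((z-e[2])/D[:,2])[:,None]
def proj(n,X,pp=None):
    K,d,e,A=pp or P(n)
    return cv2.projectPoints(np.array(X,float).reshape(-1,3),cv2.Rodrigues(A.T)[0],-A.T@e,K,d)[0].reshape(-1,2)
def crop(im,x0,y0,x1,y1,s,fn):
    cv2.imwrite(fn,cv2.resize(im[y0:y1,x0:x1],None,fx=s,fy=s,interpolation=cv2.INTER_CUBIC))
E
python3 - <<'E'
from h import *
im=cv2.imread('pics/top0.png')
crop(im,320,180,450,300,5,'pics/c1.png')
crop(im,180,180,340,330,5,'pics/c2.png')
im=cv2.imread('pics/scene0.png')
crop(im,190,180,350,380,3,'pics/c3.png')
E
```

```text
(no output)
```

View pics/c1.png

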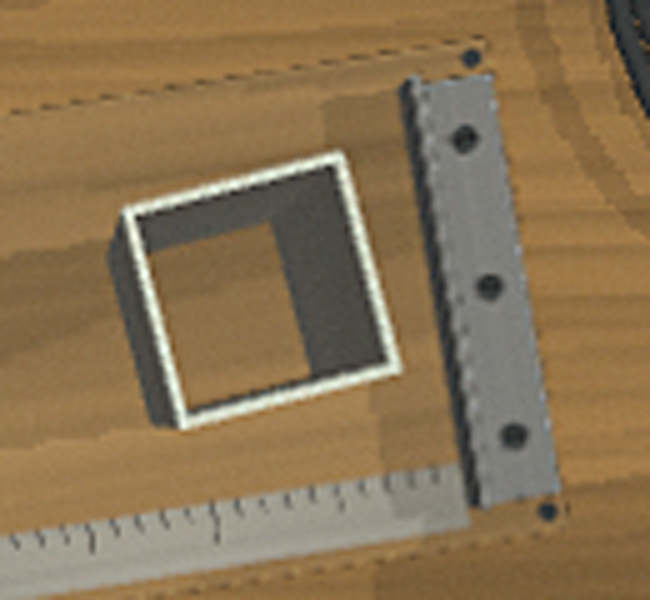

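View pics/c2.png

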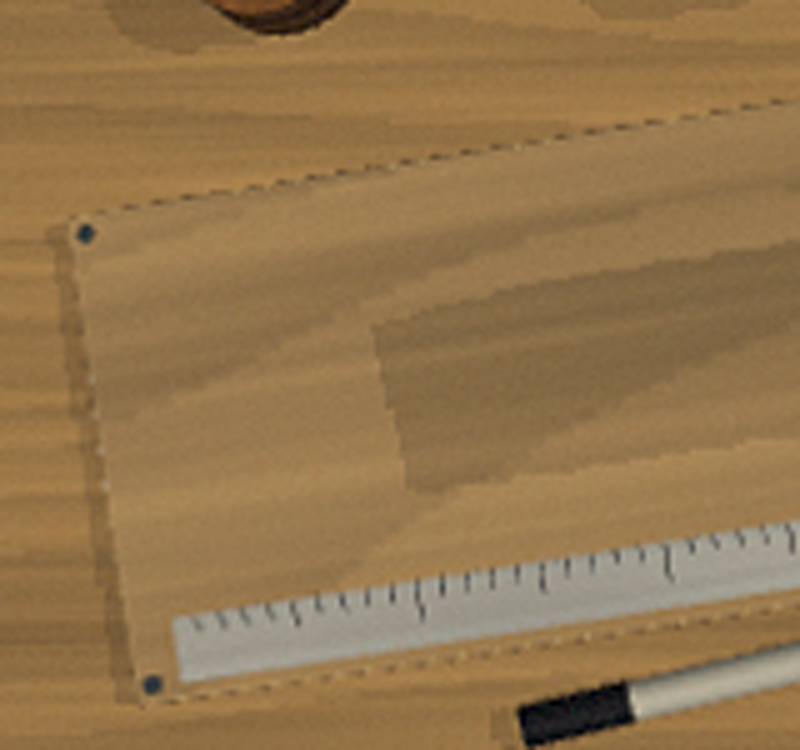

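View pics/c3.png

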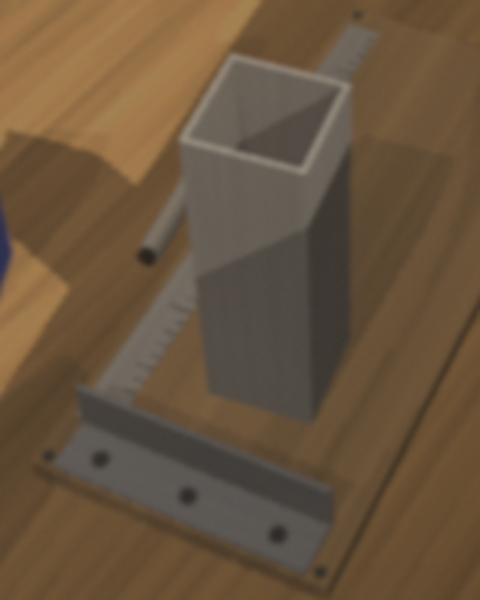

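Run:
```python
from h import *
np.set_printoptions(precision=4,suppress=True)
c=lambda L,x0,y0:[((a+.5)/5-.5+x0,(b+.5)/5-.5+y0) for a,b in L]
rim=world('top',c([(125,211),(342,151),(401,372),(182,429)],320,180),.248)
print('rim',rim, rim.mean(0)); 
for i in range(4):
    d=rim[(i+1)%4]-rim[i]; print(np.linalg.norm(d), np.degrees(np.arctan2(d[1],d[0])))
b=world('top',c([(485,38),(565,532)],320,180)+c([(70,219),(140,703)],180,180),.018)
print('board',b); 
for i,j in((0,1),(0,2),(1,3),(2,3)):
    d=b[j]-b[i]; print(i,j,np.linalg.norm(d), np.degrees(np.arctan2(d[1],d[0])))
print('face',world('top',c([(402,85),(470,505)],320,180),.018),world('top',c([(413,76),(482,506)],320,180),.058))
print('rule',world('top',c([(465,463),(470,525)],320,180)+c([(172,620),(182,682)],180,180),.018))
# foot corners
foot=world('top',c([(150,420),(108,250)],320,180),.018);print('foot+x corners',foot)
# scene check
c3=lambda L:[((a+.5)/3-.5+190,(b+.5)/3-.5+180) for a,b in L]
print('scene rim',world('scene',c3([(182,140),(232,56),(351,86),(307,171)]),.248))
print('scene foot',world('scene',c3([(209,392),(313,422)]),.018))
print('scene face top',world('scene',c3([(78,386),(332,490)]),.058))
for n,L in dict(blank=[(237,163)],offcut=[(336,163)],marker=[(285,325),(350,310)]).items(): print(n,world('top',L,.05 if n!='marker' else .01))
```

```text
rim [[ 0.5944 -0.1567  0.248 ]
 [ 0.6113 -0.2237  0.248 ]
 [ 0.5432 -0.2397  0.248 ]
 [ 0.5274 -0.1725  0.248 ]] [ 0.5691 -0.1982  0.248 ]
0.0690896213937007 -75.79578989986855
0.06997475716444514 -166.7411504055457
0.06910120481090383 103.26367859634418
0.06884068126329003 13.241381888498982
board [[ 0.6803 -0.3105  0.018 ]
 [ 0.4815 -0.3361  0.018 ]
 [ 0.6176  0.1418  0.018 ]
 [ 0.4221  0.1153  0.018 ]]
0 1 0.2004080692153697 -172.64714287019876
0 2 0.45659528430509483 97.88418973597545
1 3 0.4553027139733035 97.49457240358336
2 3 0.19730415102094825 -172.2770835397439
face [[ 0.6619 -0.2763  0.018 ]
 [ 0.4932 -0.2984  0.018 ]] [[ 0.66   -0.2749  0.058 ]
 [ 0.4943 -0.2963  0.058 ]]
rule [[ 0.5099 -0.2969  0.018 ]
 [ 0.4852 -0.2982  0.018 ]
 [ 0.4552  0.1017  0.018 ]
 [ 0.4303  0.0981  0.018 ]]
foot+x corners [[ 0.5299 -0.1718  0.018 ]
 [ 0.5982 -0.1566  0.018 ]]
scene rim [[ 0.5435 -0.2375  0.248 ]
 [ 0.5277 -0.1719  0.248 ]
 [ 0.595  -0.1559  0.248 ]
 [ 0.61   -0.2201  0.248 ]]
scene foot [[ 0.5422 -0.2377  0.018 ]
 [ 0.6095 -0.2207  0.018 ]]
scene face top [[ 0.4924 -0.2977  0.058 ]
 [ 0.6595 -0.2743  0.058 ]]
blank [[0.732  0.0457 0.05  ]]
offcut [[ 0.7266 -0.1489  0.05  ]]
marker [[ 0.4094 -0.0397  0.01  ]
 [ 0.437  -0.1707  0.01  ]]
```

The crops confirm it: the box on the board has a 69 mm rim at z 0.248, and both cameras agree. The section's x axis lies at 103.4° and the board's at 97.6°.

Plan:
1. Put the partly open fingers inside the mouth as a loose cage, with the jaws along the fall direction.
2. Tip with the leading finger.
3. Lower against the trailing finger.

First I'll raise the arm and align it.

Emit:
carry_out(motion="0.75 0 0 -40 0.04; 0.75 0 0 -40 0.04; 0.75 0 0 -40 0.04; 0.75 0 0 -20 0.035; 0.75 30 -40 0 0; 0.75 30 -40 0 0; 0.75 30 -40 0 0; 0.75 0 0 0 0", newtons=20)

```text
clock: 1.1
tcp_pos: [0.3189, -0.4829, 0.3714]
orientation: [-3.117, -0.379, -0.002]
contact_force: [-0.0, -0.3, 0.2]
grip_width: 0.0213
```

```bash
cat > st.py <<'E'
from h import *
np.set_printoptions(precision=4,suppress=True)
U=np.array([np.cos(np.radians(103.4)),np.sin(np.radians(103.4)),0]); T=np.array([.5612,-.1630,.018])
def st(target=None):
    o=r.get_obs(); M=R.from_rotvec(o['orientation']).as_matrix()
    print('t',o['clock'],'tcp',o['tcp_pos'],'ty ang',np.degrees(np.arctan2(M[1,1],M[0,1])),'zax',M[:,2],'w',o['grip_width'],'F',o['contact_force'],'M',o['moment'])
    print('tcp from toe (U,lat,z) mm',1000*np.array([(o['tcp_pos']-T)@U,(o['tcp_pos']-T)@np.array([-U[1],U[0],0]),o['tcp_pos'][2]-.018]))
    if target is not None: print('tool shift mm',1000*M.T@(np.array(target)-o['tcp_pos']))
    return o,M
E
python3 -c "
from st import *
st([.5693,-.197,.32])"
```

```text
t 1.1 tcp [ 0.3189 -0.4829  0.3714] ty ang -76.15405310217376 zax [ 0.0011  0.0015 -1.    ] w 0.02130481302048152 F [-0.0468 -0.3062  0.2043] M [-0.0492  0.0327  0.007 ]
tcp from toe (U,lat,z) mm [-255.0086  309.8126  353.4243]
tool shift mm [ 311.441  -217.5766   52.1376]
```

Emit:
carry_out(motion="0.75 40 -28 0 0; 0.75 45 -31 0 0; 0.75 45 -31 0 0; 0.75 45 -31 0 0; 0.75 45 -31 0 0; 0.75 45 -31 0 0; 0.75 44 -32 20 0.008; 0.75 0 0 0 0")

```text
clock: 2.1
tcp_pos: [0.5683, -0.2012, 0.3488]
orientation: [-3.116, -0.367, 0.004]
contact_force: [0.3, -0.7, -0.3]
grip_width: 0.0213
```

```bash
python3 -c "
from st import *
st([.5693,-.197,.30])
im=cv2.cvtColor(grab_frame('wrist'),cv2.COLOR_RGB2BGR)
cv2.imwrite('pics/w1.png',im); print(camera_params('wrist')['eye'])
im=cv2.cvtColor(grab_frame('top'),cv2.COLOR_RGB2BGR); cv2.imwrite('pics/t1.png',im)
"
```

```text
t 2.1 tcp [ 0.5683 -0.2012  0.3488] ty ang -76.58279187164315 zax [-0.0029  0.0034 -1.    ] w 0.02128939952579737 F [ 0.2867 -0.7462 -0.3446] M [-0.0658  0.028  -0.028 ]
tcp from toe (U,lat,z) mm [-38.7956   1.9301 330.7566]
tool shift mm [ 2.0326 -3.6498 48.7674]
[ 0.6336 -0.1896  0.4917]
```

View pics/w1.png

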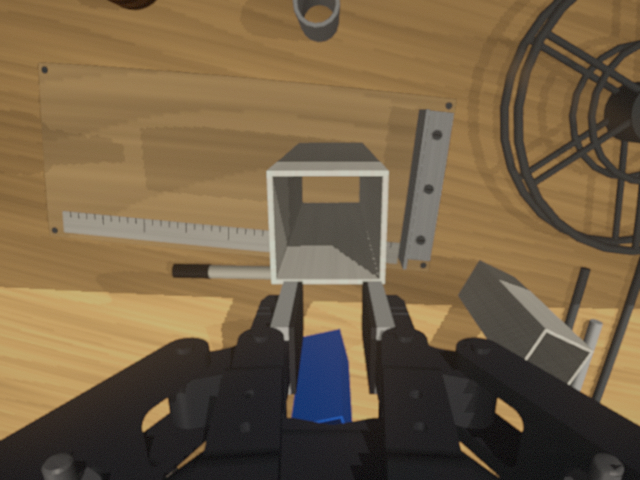

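View pics/t1.png

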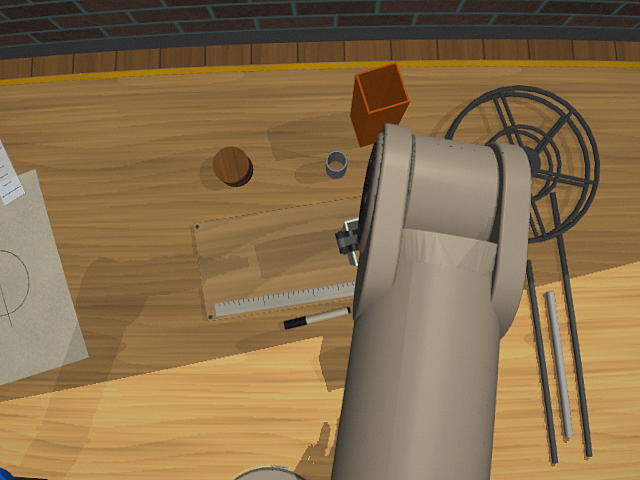

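```bash
python3 -c "
from st import *
im=cv2.imread('pics/w1.png')
crop(im,240,130,420,330,4,'pics/w1c.png')
w=world('wrist',[(267,172),(387,171),(386,281),(272,284)],.248); print(w,w.mean(0))
print(proj('wrist',[r.get_obs()['tcp_pos']]))
"
```

```text
[[ 0.5915 -0.1627  0.248 ]
 [ 0.6077 -0.2302  0.248 ]
 [ 0.5416 -0.2473  0.248 ]
 [ 0.5236 -0.1787  0.248 ]] [ 0.5661 -0.2047  0.248 ]
[[330.4841 304.2211]]
```

View pics/w1c.png

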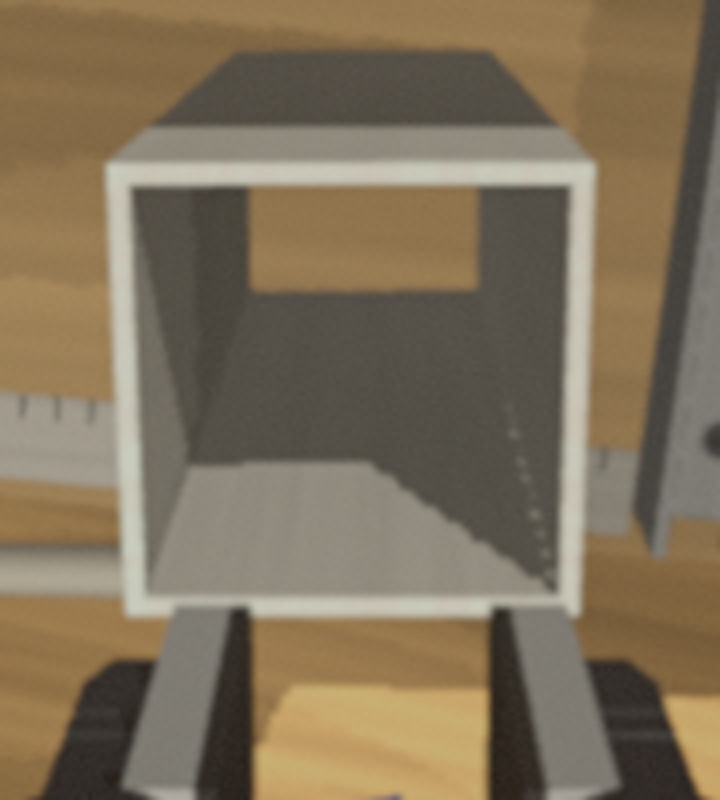

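```bash
python3 -c "
from st import *
st([.5693,-.197,.30])
pp=P('wrist')
im=cv2.cvtColor(grab_frame('wrist'),cv2.COLOR_RGB2BGR)
crop(im,240,130,420,330,4,'pics/w2c.png')
im=cv2.cvtColor(grab_frame('scene'),cv2.COLOR_RGB2BGR); cv2.imwrite('pics/s2.png',im)
print(pp[2],proj('scene',[r.get_obs()['tcp_pos']]))
print(proj('wrist',[[.5944,-.1567,.248],[.6113,-.2237,.248],[.5432,-.2397,.248],[.5274,-.1725,.248]],pp))
st()
"
```

```text
t 2.2 tcp [ 0.5664 -0.2066  0.3505] ty ang -77.00926410983836 zax [-0.0017 -0.0002 -1.    ] w 0.02140962711573979 F [ 0.0368 -0.2063  1.2989] M [-0.1018  0.0376 -0.0213]
tcp from toe (U,lat,z) mm [-43.5866   5.0184 332.4683]
tool shift mm [ 5.0433 -8.6604 50.4615]
[ 0.6329 -0.1917  0.4925] [[269.828  170.1011]]
[[257.6802 164.8416]
 [377.7297 162.4274]
 [374.8147 276.1346]
 [263.3022 276.4123]]
t 2.3 tcp [ 0.5659 -0.208   0.3514] ty ang -77.18260725371665 zax [-0.0003 -0.001  -1.    ] w 0.02138770978111286 F [-0.2624 -0.298  -0.2387] M [ 0.0061 -0.001  -0.0121]
tcp from toe (U,lat,z) mm [-44.8842   5.8298 333.36  ]
```

View pics/w2c.png

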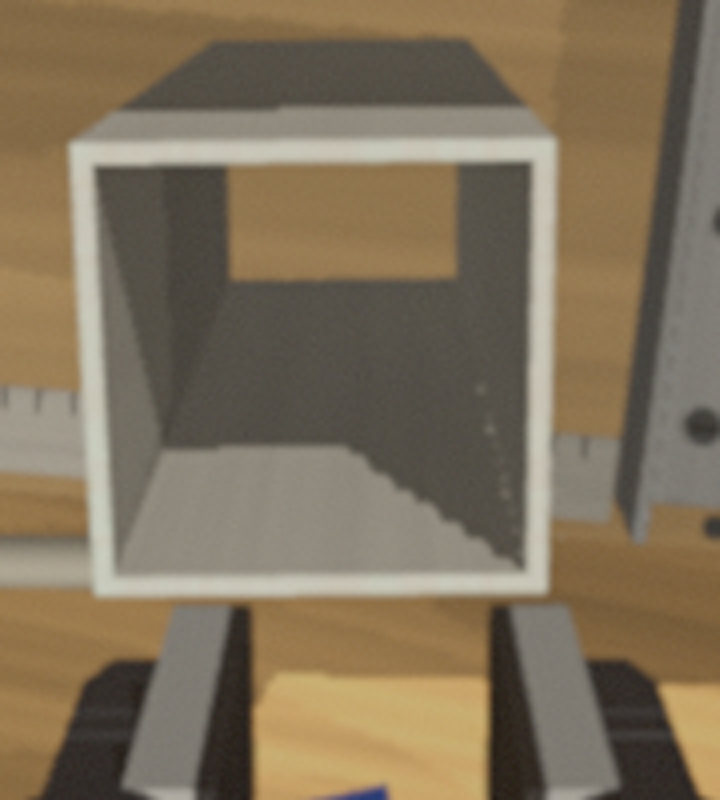

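View pics/s2.png

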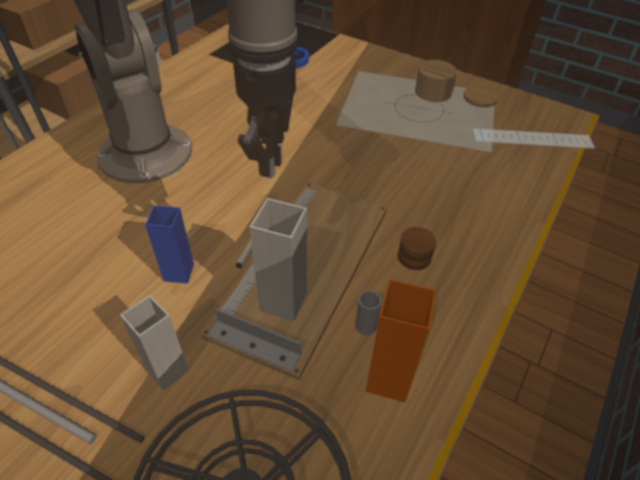

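Emit:
carry_out(motion="0.75 3 -5 10 -0.01; 0.75 3 -5 20 0; 0.75 0 0 20 0; 0.75 0 0 20 0; 0.75 0 0 10 0; 0.75 0 0 0 0; 0.75 0 0 0 0; 0.75 0 0 0 0")

```text
clock: 3.3
tcp_pos: [0.5706, -0.1948, 0.2722]
orientation: [3.119, 0.371, 0.002]
contact_force: [0.6, 0.3, -0.5]
grip_width: 0.0214
```

```bash
python3 -c "
from st import *
st([.5693,-.197,.27])
pp=P('wrist')
im=cv2.cvtColor(grab_frame('wrist'),cv2.COLOR_RGB2BGR)
crop(im,220,130,440,330,3.5,'pics/w3c.png')
st()
"
```

```text
t 3.3 tcp [ 0.5706 -0.1948  0.2722] ty ang -76.43431486664602 zax [ 0.0015 -0.0004 -1.    ] w 0.021352812619331998 F [ 0.5753  0.2634 -0.5274] M [-0.0343 -0.0073 -0.0086]
tcp from toe (U,lat,z) mm [-33.0767  -1.8208 254.1938]
tool shift mm [-1.8292  1.8679  2.1927]
t 3.35 tcp [ 0.5705 -0.1947  0.2721] ty ang -76.43566666548784 zax [ 0.0013 -0.0004 -1.    ] w 0.021690796385064014 F [ 0.212  -0.6123 -0.1073] M [ 0.0437  0.0045 -0.0269]
tcp from toe (U,lat,z) mm [-33.0042  -1.747  254.0513]
```

View pics/w3c.png

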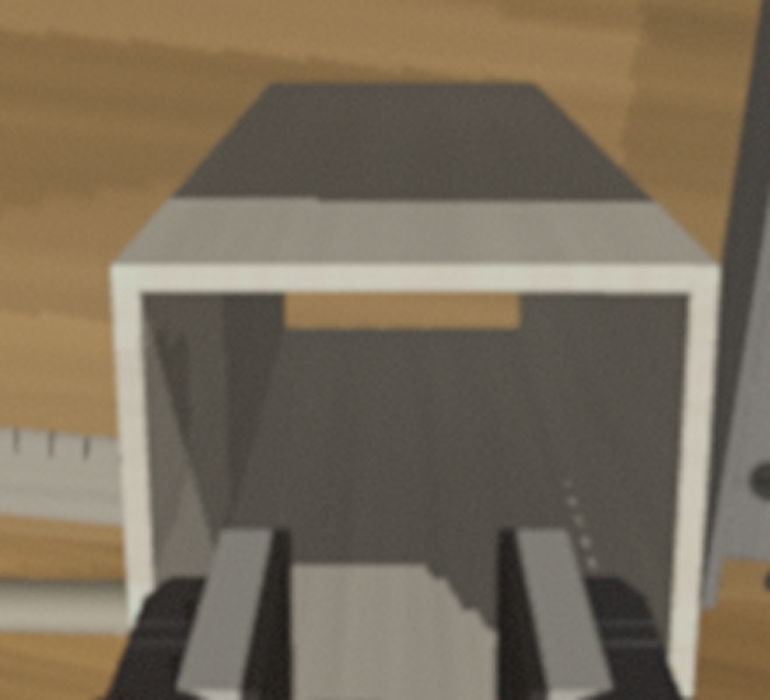

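```bash
python3 -c "
from st import *
o,M=st()
for x in(0,11):
  for y in (10.7,18,25):
    X=[o['tcp_pos']+M@np.array([x,y,-z])/1000 for z in (0,5,10,15,20,25)]
    q=proj('wrist',X); print(x,y,((q-[220,130])*3.5).round())
"
```

```text
t 3.35 tcp [ 0.5705 -0.1947  0.2721] ty ang -76.43566666548784 zax [ 0.0013 -0.0004 -1.    ] w 0.021690796385064014 F [ 0.212  -0.6123 -0.1073] M [ 0.0437  0.0045 -0.0269]
tcp from toe (U,lat,z) mm [-33.0042  -1.747  254.0513]
0 10.7 [[488. 609.]
 [492. 631.]
 [495. 654.]
 [498. 678.]
 [502. 704.]
 [506. 732.]]
0 18 [[558. 609.]
 [563. 631.]
 [569. 653.]
 [575. 678.]
 [581. 704.]
 [588. 732.]]
0 25 [[625. 609.]
 [632. 630.]
 [640. 653.]
 [648. 677.]
 [657. 703.]
 [666. 731.]]
11 10.7 [[491. 512.]
 [494. 530.]
 [497. 550.]
 [501. 572.]
 [505. 595.]
 [509. 619.]]
11 18 [[562. 512.]
 [567. 530.]
 [573. 550.]
 [579. 572.]
 [586. 594.]
 [593. 619.]]
11 25 [[629. 511.]
 [637. 530.]
 [645. 550.]
 [654. 571.]
 [663. 594.]
 [674. 619.]]
```

The fingertips sit centred over the mouth. The plates span about 36 mm and the knuckles about 51 mm, inside the 64 mm opening. Next I insert.

Emit:
carry_out(motion="0.75 -2 2 0 0; 0.75 0 0 8 0; 0.75 0 0 8 0; 0.75 0 0 8 0; 0.75 0 0 9 0; 0.75 0 0 9 0; 0.75 0 0 9 0; 0.75 0 0 0 0")

```text
clock: 4.35
tcp_pos: [0.5682, -0.1969, 0.2193]
orientation: [-3.119, -0.371, 0.002]
contact_force: [0.0, 0.9, 0.5]
grip_width: 0.0214
```

```bash
python3 -c "
from st import *
st()
pp=P('wrist')
im=cv2.cvtColor(grab_frame('wrist'),cv2.COLOR_RGB2BGR)
crop(im,220,130,440,330,3.5,'pics/w4c.png')
im=cv2.cvtColor(grab_frame('scene'),cv2.COLOR_RGB2BGR)
crop(im,190,130,350,330,3,'pics/s4c.png')
"
```

```text
t 4.35 tcp [ 0.5682 -0.1969  0.2193] ty ang -76.43046707534687 zax [-0.0016  0.0004 -1.    ] w 0.02139887262563084 F [0.024  0.9269 0.4754] M [-0.0518  0.006  -0.0138]
tcp from toe (U,lat,z) mm [-34.627    1.0826 201.3185]
```

View pics/w4c.png

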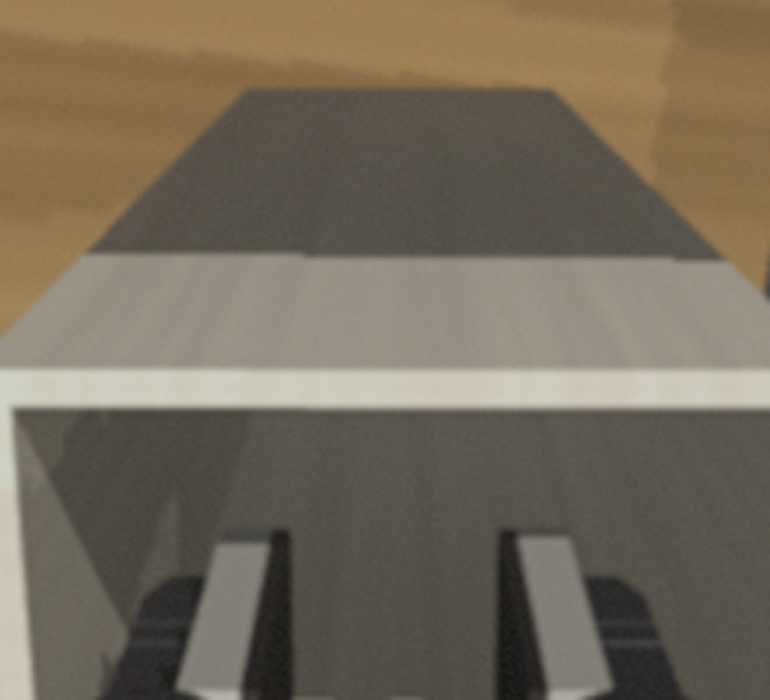

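View pics/s4c.png

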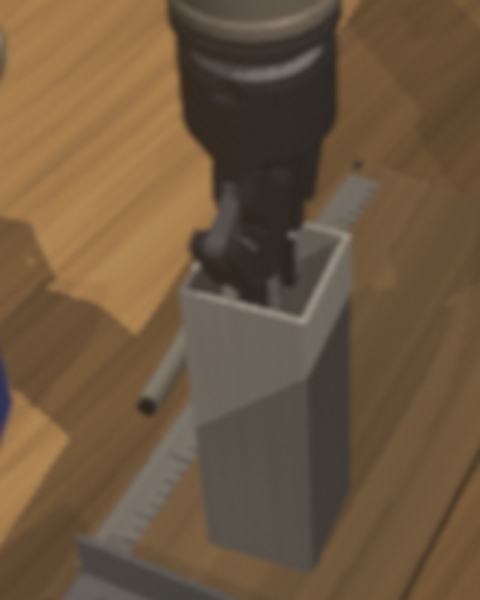

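Emit:
carry_out(motion="0.75 0 -5 0 0; 0.75 0 -5 0 0; 0.75 0 -5 0 0; 0.75 0 -5 0 0; 0.75 0 -5 0 0; 0.75 0 -5 0 0; 0.75 0 -4 0 0; 0.75 0 0 0 0")

```text
clock: 5.45
tcp_pos: [0.5607, -0.1636, 0.2204]
orientation: [-3.119, -0.372, -0.0]
contact_force: [0.1, -0.8, 0.1]
grip_width: 0.0216
```

```bash
cat > look.py <<'E'
from st import *
import sys
n=sys.argv[1]
st()
im=cv2.cvtColor(grab_frame('scene'),cv2.COLOR_RGB2BGR)
cv2.imwrite(f'pics/s{n}.png',im)
crop(im,190,130,390,370,2.5,f'pics/s{n}c.png')
E
python3 look.py 5
```

```text
t 5.45 tcp [ 0.5607 -0.1636  0.2204] ty ang -76.40033902793357 zax [ 0.      0.0001 -1.    ] w 0.021632332172376437 F [ 0.0665 -0.7503  0.1424] M [-0.0933 -0.0844 -0.0213]
tcp from toe (U,lat,z) mm [ -0.4504   0.6174 202.3679]
```

View pics/s5c.png

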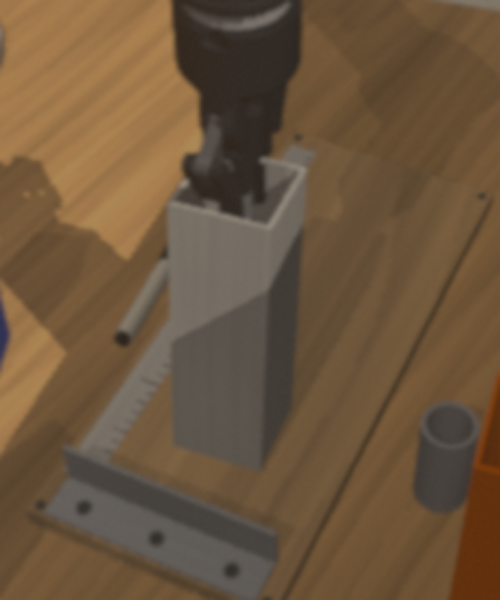

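Emit:
carry_out(motion="0.75 0 -5 0 0; 0.75 0 -5 0 0; 0.75 0 -5 0 0; 0.75 0 -5 0 0; 0.75 0 -5 0 0; 0.75 0 -3 0 0; 0.75 0 -2 0 0; 0.75 0 0 0 0")

```text
clock: 6.5
tcp_pos: [0.5537, -0.1347, 0.2203]
orientation: [3.12, 0.371, 0.0]
contact_force: [0.1, 0.2, 0.4]
grip_width: 0.0212
```

```bash
python3 look.py 6
```

```text
t 6.5 tcp [ 0.5537 -0.1347  0.2203] ty ang -76.42736129359243 zax [ 0.0001 -0.     -1.    ] w 0.021215877204003822 F [0.0556 0.1648 0.3549] M [-0.0758 -0.0377 -0.0141]
tcp from toe (U,lat,z) mm [ 29.2348   0.7603 202.3374]
```

View pics/s6c.png

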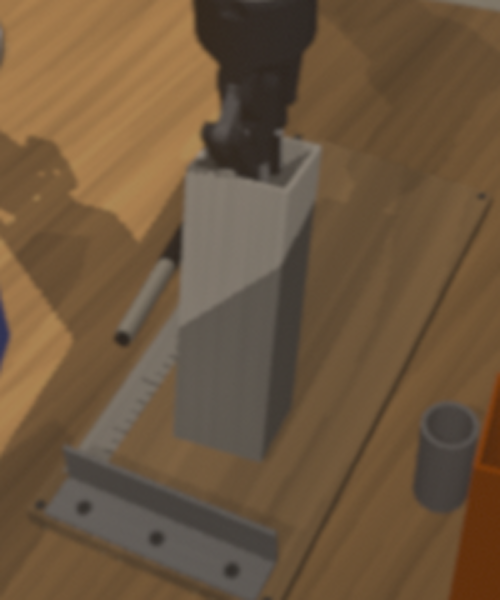

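Emit:
carry_out(motion="0.75 0 -4 0 0; 0.75 0 -4 0 0; 0.75 0 -3 0 0; 0.75 0 -3 0 0; 0.75 0 -3 0 0; 0.75 0 -3 0 0; 0.75 0 0 0 0; 0.75 0 0 0 0")

```text
clock: 7.55
tcp_pos: [0.549, -0.1155, 0.2203]
orientation: [3.119, 0.371, 0.0]
contact_force: [-0.7, -0.4, -0.1]
grip_width: 0.0213
```

```bash
cat > fit.py <<'E'
from st import *
from scipy.optimize import least_squares
def sec(th,s,lat=0,yaw=103.4):
    # th deg ; corners: rim/foot, returns function of (a,b,z) section coords rel toe: a along x (<=0), b along section y
    t=np.radians(th); u=np.array([np.cos(np.radians(yaw)),np.sin(np.radians(yaw)),0]); v=np.array([-u[1],u[0],0]); k=np.array([0,0,1.])
    def f(a,b,z): return T+s/1000*U+lat/1000*np.array([-U[1],U[0],0])+(u*(a*np.cos(t)+z*np.sin(t))+v*b+k*(-a*np.sin(t)+z*np.cos(t)))/1000
    return f
def fit(cam,obs,th0,pp=None,free=('th','s')):
    # obs: list of (a,b,z,px,py)
    pp=pp or P(cam)
    def res(p):
        f=sec(*p); q=proj(cam,[f(*o[:3]) for o in obs],pp); e=(q-np.array([o[3:] for o in obs])).ravel()
        return np.r_[e, np.array([0,0,(p[2])/3,(p[3]-103.4)/2])]
    o=least_squares(res,[th0,0,0,103.4]); print('th,slip,lat,yaw',o.x.round(1),'res',np.abs(o.fun).max().round(1)); return o.x
E
python3 look.py 7
```

```text
t 7.55 tcp [ 0.549  -0.1155  0.2203] ty ang -76.43849718669536 zax [ 0.0001 -0.0001 -1.    ] w 0.02129765482717046 F [-0.6722 -0.4291 -0.1033] M [ 0.0049  0.0141 -0.0454]
tcp from toe (U,lat,z) mm [ 49.0163   0.83   202.329 ]
```

View pics/s7c.png

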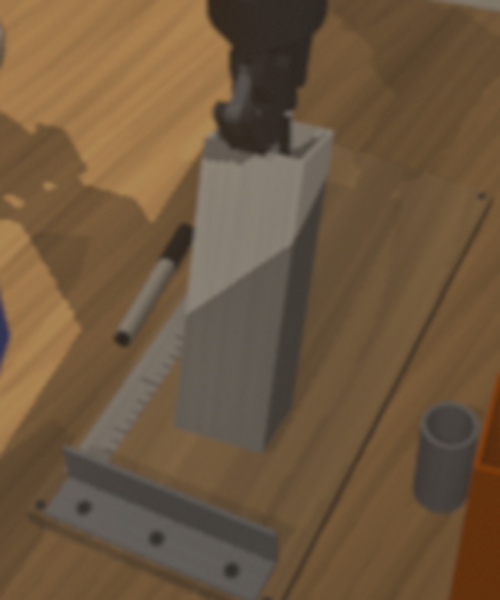

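```bash
python3 -c "
from fit import *
c=lambda x,y:((x+.5)/2.5-.5+190,(y+.5)/2.5-.5+130)
fit('scene',[(-70,35,230,*c(206,156)),(0,-35,230,*c(332,131)),(-70,35,0,*c(177,427)),(-70,-35,0,*c(263,452)),(-70,-35,230,*c(300,158))],20)
"
```

```text
th,slip,lat,yaw [ 20.    3.7   0.1 104.5] res 4.9
```

Emit:
carry_out(motion="0.75 0 -6 0 0; 0.75 0 -7 0 0; 0.75 0 -8 0 0; 0.75 0 -8 0 0; 0.75 0 -8 0 0; 0.75 0 -8 0 0; 0.75 0 -6 0 0; 0.75 0 0 0 0")

```text
clock: 8.6
tcp_pos: [0.537, -0.0652, 0.2204]
orientation: [-3.119, -0.373, -0.0]
contact_force: [0.0, 0.4, 1.1]
grip_width: 0.0214
```

```bash
python3 look.py 8
```

```text
t 8.6 tcp [ 0.537  -0.0652  0.2204] ty ang -76.37664618013463 zax [ 0.0002  0.0002 -1.    ] w 0.021396234423220292 F [0.0045 0.3727 1.0554] M [ 0.1571  0.0277 -0.015 ]
tcp from toe (U,lat,z) mm [100.7897   0.8469 202.3905]
```

View pics/s8c.png

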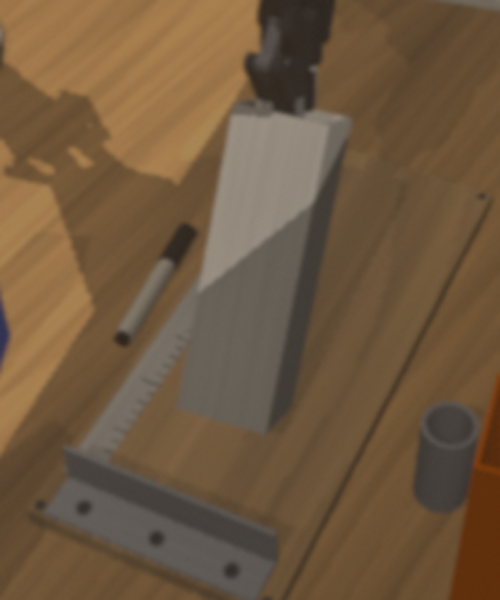

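```bash
python3 -c "
from fit import *
c=lambda x,y:((x+.5)/2.5-.5+190,(y+.5)/2.5-.5+130)
fit('scene',[(-70,35,230,*c(232,108)),(0,-35,230,*c(351,120)),(-70,35,0,*c(178,410)),(-70,-35,0,*c(270,434)),(-70,-35,230,*c(327,124))],35)
"
```

```text
th,slip,lat,yaw [ 34.2   0.5  -0.3 104.4] res 1.4
```

Emit:
carry_out(motion="0.75 0 -8 3 0; 0.75 0 -8 3 0; 0.75 0 -8 4 0; 0.75 0 -8 4 0; 0.75 0 -8 4 0; 0.75 0 -8 5 0; 0.75 0 -8 5 0; 0.75 0 0 0 0")

```text
clock: 9.65
tcp_pos: [0.5235, -0.0105, 0.1918]
orientation: [-3.119, -0.373, 0.001]
contact_force: [-0.8, 2.3, 2.4]
grip_width: 0.0214
```

```bash
python3 look.py 9
```

```text
t 9.65 tcp [ 0.5235 -0.0105  0.1918] ty ang -76.35147829492949 zax [-0.0009  0.0003 -1.    ] w 0.021361731261514846 F [-0.83    2.2736  2.4159] M [ 0.4095  0.085  -0.0201]
tcp from toe (U,lat,z) mm [157.1209   1.3708 173.8152]
```

View pics/s9c.png

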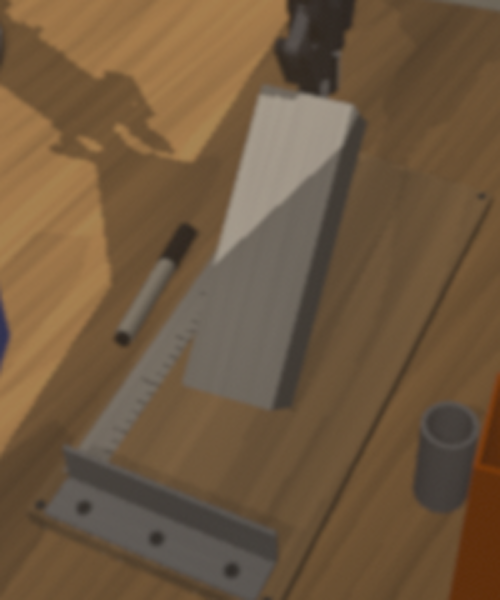

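```bash
python3 -c "
from fit import *
st()
c=lambda x,y:((x+.5)/2.5-.5+190,(y+.5)/2.5-.5+130)
fit('scene',[(-70,35,230,*c(261,86)),(0,-35,230,*c(366,122)),(-70,35,0,*c(184,384)),(-70,-35,0,*c(277,410)),(-70,-35,230,*c(355,104)),(0,-35,0,*c(291,405))],50)
"
```

```text
t 9.7 tcp [ 0.5238 -0.011   0.1922] ty ang -76.39094993903821 zax [-0.0002  0.0001 -1.    ] w 0.021614628328013977 F [0.0621 1.9735 1.8691] M [ 0.4344  0.1004 -0.0198]
tcp from toe (U,lat,z) mm [156.5411   1.1219 174.1847]
th,slip,lat,yaw [ 50.9   0.3  -0.3 104.5] res 1.1
```

Emit:
carry_out(motion="0.75 0 0 6 0; 0.75 0 0 6 0; 0.75 0 -6 3 0; 0.75 0 -6 3.5 0; 0.75 0 -6 3.5 0; 0.75 0 -6 3.5 0; 0.75 0 -6 4 0; 0.75 0 0 0 0")

```text
clock: 10.7
tcp_pos: [0.5164, 0.0184, 0.1624]
orientation: [-3.119, -0.373, 0.001]
contact_force: [-0.8, 1.0, -0.9]
grip_width: 0.0208
```

```bash
python3 look.py 10
```

```text
t 10.7 tcp [0.5164 0.0184 0.1624] ty ang -76.3757258434511 zax [-0.0009  0.0001 -1.    ] w 0.02081280635162745 F [-0.7869  0.9999 -0.8923] M [0.3242 0.1036 0.0193]
tcp from toe (U,lat,z) mm [186.8289   1.5082 144.3747]
```

View pics/s10c.png

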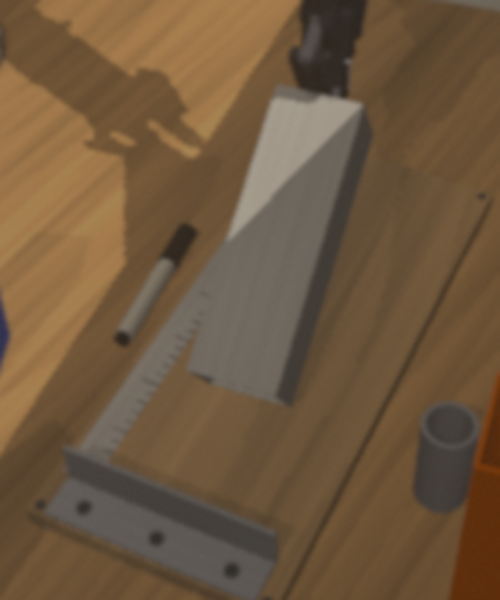

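```bash
for i in 1; do python3 -c "
from fit import *
F=[];Z=[]
st()
c=lambda x,y:((x+.5)/2.5-.5+190,(y+.5)/2.5-.5+130)
fit('scene',[(-70,35,230,*c(276,86)),(0,-35,230,*c(372,136)),(-70,35,0,*c(190,371)),(-70,-35,0,*c(281,398)),(-70,-35,230,*c(363,104)),(0,-35,0,*c(292,406))],60)
for k in range(3):
  grab_frame('wrist'); F.append(r.get_obs()['contact_force'])
print(np.array(F))
"; done
```

```text
t 10.75 tcp [0.5167 0.0181 0.1627] ty ang -76.40185313055235 zax [-0.0003  0.0001 -1.    ] w 0.021266871845743666 F [ 0.0779  1.8921 -0.1255] M [ 0.319   0.1095 -0.0096]
tcp from toe (U,lat,z) mm [186.4641   1.307  144.6706]
th,slip,lat,yaw [ 60.   -0.7  -1.1 104.6] res 1.0
[[-0.9352  2.1061 -0.2167]
 [-0.3566  0.8067  0.1581]
 [-0.4708  1.3876  0.413 ]]
```

Emit:
carry_out(motion="0.75 0 -4 3 0; 0.75 0 -4 3.5 0; 0.75 0 -4 4 0; 0.75 0 -4 4 0; 0.75 0 -4 4 0; 0.75 0 -4 4 0; 0.75 0 -3 4 0; 0.75 0 0 0 0")

```text
clock: 11.9
tcp_pos: [0.5103, 0.0444, 0.136]
orientation: [-3.119, -0.372, 0.001]
contact_force: [-0.1, 2.7, 0.1]
grip_width: 0.0216
```

```bash
python3 look.py 11;  python3 -c "
from fit import *
F=[]
for k in range(4):
  grab_frame('wrist'); F.append(r.get_obs()['contact_force'])
print(np.mean(F,0))"
```

```text
t 11.9 tcp [0.5103 0.0444 0.136 ] ty ang -76.39965373667103 zax [-0.0006  0.0002 -1.    ] w 0.02159272376942513 F [-0.0844  2.7491  0.0664] M [0.4036 0.169  0.0219]
tcp from toe (U,lat,z) mm [213.5793   1.4694 117.9775]
[-0.4945  2.2258 -0.2939]
```

View pics/s11c.png

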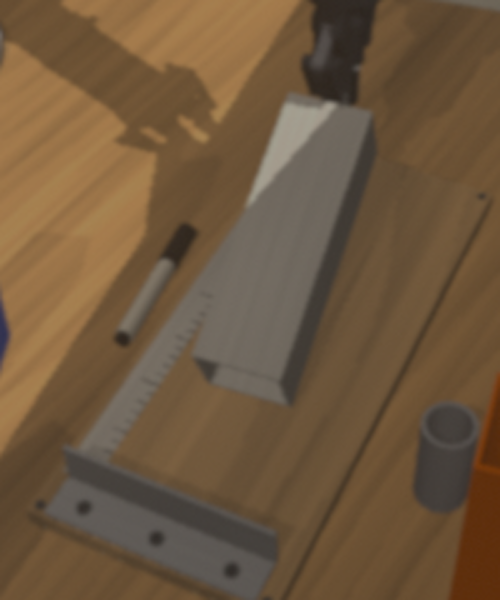

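Emit:
carry_out(motion="0.75 0 -3 3 0; 0.75 0 -3 3.5 0; 0.75 0 -3 3.5 0; 0.75 0 -3 4 0; 0.75 0 -3 4 0; 0.75 0 -2 3 0; 0.75 0 -1 3 0; 0.75 0 0 0 0")

```text
clock: 13.15
tcp_pos: [0.5062, 0.0616, 0.1121]
orientation: [-3.12, -0.371, 0.001]
contact_force: [0.1, 2.0, -0.5]
grip_width: 0.0214
```

```bash
python3 look.py 12;  python3 -c "
from fit import *
F=[]
for k in range(4):
  grab_frame('wrist'); F.append(r.get_obs()['contact_force'])
print(np.mean(F,0))"
```

```text
t 13.15 tcp [0.5062 0.0616 0.1121] ty ang -76.42682313679613 zax [-0.0004 -0.     -1.    ] w 0.02137759967555533 F [ 0.1023  1.9532 -0.5067] M [ 0.3391  0.0552 -0.0201]
tcp from toe (U,lat,z) mm [231.2105   1.501   94.092 ]
[-0.2256  1.2766 -1.0871]
```

View pics/s12c.png

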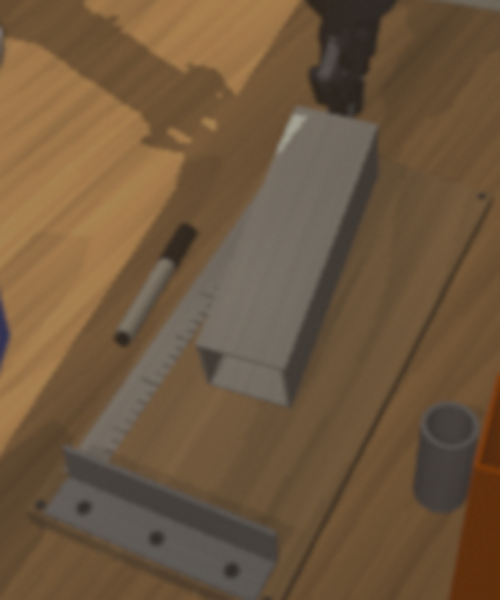

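Emit:
carry_out(motion="0.75 0 -1.5 3 0; 0.75 0 -1.5 3 0; 0.75 0 -1.5 3 0; 0.75 0 -1.5 3 0; 0.75 0 -1.5 3 0; 0.75 0 -1.5 3 0; 0.75 0 -1 3 0; 0.75 0 0 0 0")

```text
clock: 14.4
tcp_pos: [0.5039, 0.0711, 0.0911]
orientation: [3.119, 0.371, -0.001]
contact_force: [0.2, 0.2, -0.6]
grip_width: 0.0217
```

```bash
python3 look.py 13;  python3 -c "
from fit import *
F=[]
for k in range(4):
  grab_frame('wrist'); F.append(r.get_obs()['contact_force'])
print(np.mean(F,0))"
```

```text
t 14.4 tcp [0.5039 0.0711 0.0911] ty ang -76.423530970205 zax [-0.0003 -0.0003 -1.    ] w 0.02169964216939263 F [ 0.2269  0.2078 -0.6164] M [-0.0298  0.0409  0.0231]
tcp from toe (U,lat,z) mm [241.0464   1.5028  73.1035]
[-0.0829  0.0173 -0.6795]
```

View pics/s13c.png

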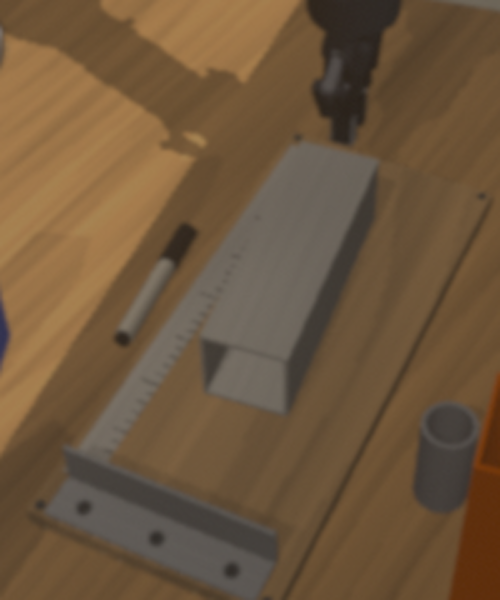

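```bash
python3 -c "
from fit import *
c=lambda x,y:((x+.5)/2.5-.5+190,(y+.5)/2.5-.5+130)
x=fit('scene',[(-70,35,230,*c(297,141)),(-70,-35,230,*c(378,161)),(-70,35,0,*c(204,337)),(-70,-35,0,*c(287,359)),(0,-35,0,*c(287,414)),(0,35,0,*c(205,388))],88)
f=sec(*x)
for n in ((0,0,0),(0,0,230),(-70,0,230)): print(f(*n))
"
```

```text
th,slip,lat,yaw [ 90.7  -8.    0.7 104.2] res 1.6
[ 0.5623 -0.171   0.018 ]
[0.5061 0.052  0.0154]
[0.5059 0.0528 0.0854]
```

The section is down flat. The fit gives 90.7°, with the foot slipped about 8 mm toward the stop over the last few degrees. Now I clear the mouth, lift the hand and turn it so both fingers can push squarely on the mouth end.

Emit:
carry_out(motion="0.75 0 -12 0 0; 0.75 0 -12 0 0; 0.39 0 0 -20 -0.18; 0.39 0 0 -25 -0.18; 0.39 0 0 -25 -0.18; 0.39 0 0 0 -0.18; 0.39 0 0 0 -0.18; 0.39 0 0 0 -0.18")

```text
clock: 15.65
tcp_pos: [0.4981, 0.0956, 0.1615]
orientation: [2.478, 1.931, 0.001]
contact_force: [-0.8, -0.1, -0.4]
grip_width: 0.0523
```

Emit:
carry_out(motion="0.39 0 0 0 -0.18; 0.39 0 0 0 -0.18; 0.39 0 0 0 -0.02; 0.39 0 0 0 0; 0.39 0 0 0 0; 0.39 0 0 0 0; 0.39 0 0 0 0; 0.39 0 0 0 0")

```text
clock: 16.65
tcp_pos: [0.4983, 0.0946, 0.1613]
orientation: [2.077, 2.357, -0.0]
contact_force: [-1.0, -0.9, -0.2]
grip_width: 0.0523
```

```bash
cat > bd.py <<'E'
from fit import *
S=np.array([.5775,-.2874,.018]); BX=np.array([np.cos(np.radians(97.6)),np.sin(np.radians(97.6)),0]); BY=np.array([-BX[1],BX[0],0])
def bd(p): d=np.array(p)-S; return 1000*np.array([d@BX,d@BY,d[2]])
E
python3 -c "
from bd import *
o,M=st(); print('board mm',bd(o['tcp_pos'])); print('target y ang 7.6; shift to (385,22,.05):',1000*M.T@(S+.385*BX+.022*BY+[0,0,.032]-o['tcp_pos']))
pp=P('wrist')
im=cv2.cvtColor(grab_frame('wrist'),cv2.COLOR_RGB2BGR);cv2.imwrite('pics/w14.png',im)
im=cv2.cvtColor(grab_frame('scene'),cv2.COLOR_RGB2BGR);cv2.imwrite('pics/s14.png',im)
"
```

```text
t 16.65 tcp [0.4983 0.0946 0.1613] ty ang 7.206271610941128 zax [ 0.0001 -0.0001 -1.    ] w 0.052300655304876535 F [-0.9819 -0.9404 -0.2435] M [-0.0157 -0.0583 -0.0468]
tcp from toe (U,lat,z) mm [265.1292   1.4466 143.3126]
board mm [389.0887  27.9363 143.3126]
target y ang 7.6; shift to (385,22,.05): [ -4.0399   5.9585 111.3132]
```

View pics/w14.png

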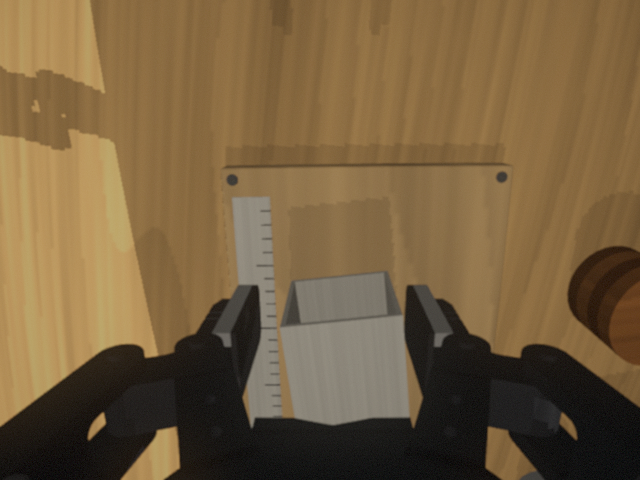

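View pics/s14.png

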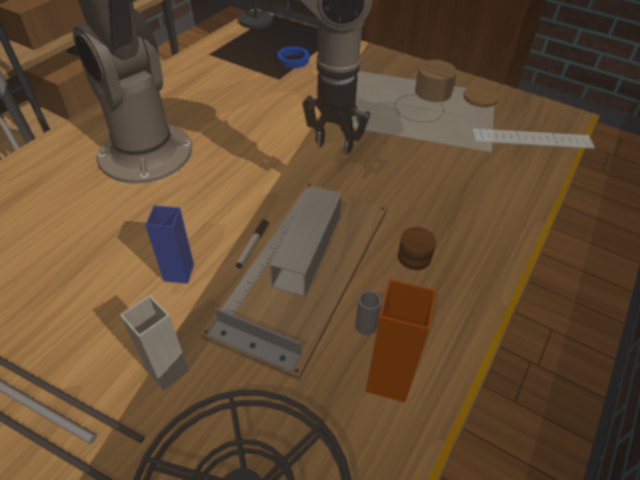

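```bash
python3 -c "
from bd import *
w=world('wrist',[(282,325),(405,318)],.088); print([bd(p) for p in w]); d=w[0]-w[1]; print(np.linalg.norm(d),'axis yaw',np.degrees(np.arctan2(d[1],d[0]))-90)
w=world('wrist',[(296,280),(388,271)],.0195); print([bd(p) for p in w]); 
w=world('wrist',[(225,166),(511,164)],.018); d=w[0]-w[1]; print([bd(p) for p in w],'board yaw',np.degrees(np.arctan2(d[1],d[0]))-90)
"
```

```text
[array([340.9109,  56.7189,  70.    ]), array([344.8308, -12.6905,  70.    ])]
0.06952005456396275 axis yaw -259.16766154543114
[array([340.1755,  54.371 ,   1.5   ]), array([346.689 , -11.6716,   1.5   ])]
[array([422.2228, 100.1538,   0.    ]), array([422.8417, -93.6952,   0.    ])] board yaw -262.21707814443926
```

Emit:
carry_out(motion="0.39 0 5 15 -0.007; 0.39 0 0 25 0; 0.39 0 0 25 0; 0.39 0 0 25 0; 0.39 0 0 20 0; 0.39 0 0 14 0; 0.39 0 0 0 0; 0.39 0 0 0 0")

```text
clock: 17.75
tcp_pos: [0.5037, 0.0954, 0.0377]
orientation: [2.069, 2.364, 0.001]
contact_force: [0.1, -0.2, 0.3]
grip_width: 0.0523
```

Emit:
carry_out(motion="0.39 -6 0 0 0; 0.39 -8 0 0 0; 0.39 -8 0 0 0; 0.39 -8 0 0 0; 0.39 -6 0 0 0; 0.39 -6 0 0 0; 0.39 0 0 0 0; 0.39 0 0 0 0")

```text
clock: 18.75
tcp_pos: [0.5087, 0.0531, 0.0372]
orientation: [2.069, 2.364, -0.001]
contact_force: [0.7, -0.3, 0.1]
grip_width: 0.0521
```

```bash
cat > lk2.py <<'E'
from bd import *
import sys
n=sys.argv[1]
o,M=st(); print('board mm',bd(o['tcp_pos']))
im=cv2.cvtColor(grab_frame('wrist'),cv2.COLOR_RGB2BGR);cv2.imwrite(f'pics/w{n}.png',im)
im2=cv2.cvtColor(grab_frame('scene'),cv2.COLOR_RGB2BGR);cv2.imwrite(f'pics/s{n}.png',im2)
a=cv2.resize(im2[150:390,170:400],None,fx=2,fy=2,interpolation=cv2.INTER_CUBIC)
b=cv2.resize(im,(400,300)); c=np.zeros((480,800,3),np.uint8); c[:480,:460]=a; c[:300,460:]=b[:,30:370]; cv2.imwrite(f'pics/m{n}.png',c)
E
python3 lk2.py 15
```

```text
t 18.75 tcp [0.5087 0.0531 0.0372] ty ang 7.592660947056516 zax [-0.0005 -0.0006 -1.    ] w 0.052097538680805126 F [ 0.7293 -0.2764  0.1157] M [-0.0263  0.0562 -0.0287]
tcp from toe (U,lat,z) mm [222.4406   1.0252  19.1875]
board mm [346.6613  23.2031  19.1875]
```

View pics/m15.png

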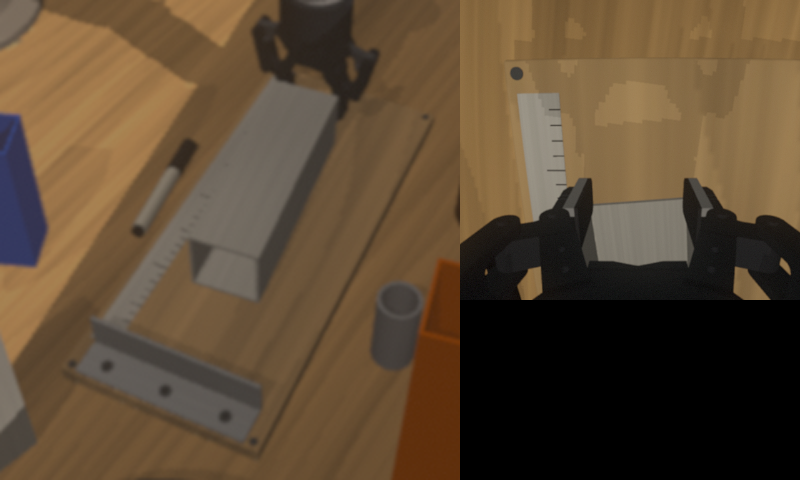

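```bash
cat > fl.py <<'E'
from bd import *
# lying section: params foot centre board x,y, yaw ; points local (l along axis, b, h)
def flat(cam,obs,pp=None):
    pp=pp or P(cam)
    def pts(p):
        a=np.radians(p[2]); u=np.array([np.cos(a),np.sin(a),0]); v=np.array([-u[1],u[0],0])
        return [S+p[0]/1e3*BX+p[1]/1e3*BY+(l*u+b*v+h*np.array([0,0,1.]))/1e3 for l,b,h,*_ in obs]
    px=np.array([o[3:] for o in obs])
    o=least_squares(lambda p:(proj(cam,pts(p),pp)-px).ravel(),[100,0,100])
    print(cam,'foot x,y mm, yaw-97.6',o.x[:2].round(1),round(o.x[2]-97.6,2),'res',np.abs(o.fun).max().round(1)); return o.x
E
python3 -c "
from fl import *
im=cv2.imread('pics/s15.png'); crop(im,250,180,350,310,5,'pics/s15z.png')"
```

View pics/s15z.png

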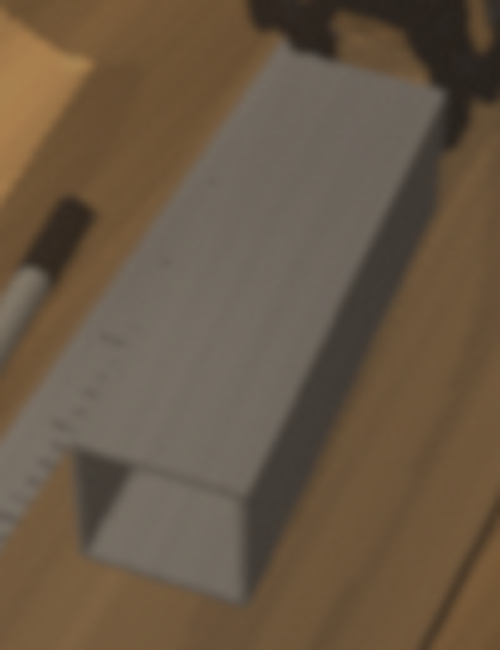

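```bash
python3 -c "
from fl import *
c=lambda x,y:((x+.5)/5-.5+250,(y+.5)/5-.5+180)
flat('scene',[(0,35,70,*c(75,447)),(0,-35,70,*c(247,497)),(0,-35,0,*c(247,604)),(230,-35,70,*c(446,92))])
"
```

```text
scene foot x,y mm, yaw-97.6 [102.    3.8] 4.85 res 1.0
```

Emit:
carry_out(motion="0.39 -4 0 0 0; 0.39 -7 0 0 0; 0.39 -7 0 0 0; 0.39 -7 0 0 0; 0.39 -7 0 0 0; 0.39 -7 0 0 0; 0.39 -7 0 0 0; 0.39 -4 0 0 0")

```text
clock: 19.85
tcp_pos: [0.5156, 0.0035, 0.0373]
orientation: [2.069, 2.364, -0.0]
contact_force: [1.1, 3.0, -0.8]
grip_width: 0.0523
```

```bash
python3 lk2.py 16; python3 -c "
from fl import *
im=cv2.imread('pics/s16.png'); crop(im,220,200,340,340,4.5,'pics/s16z.png')"
```

```text
t 19.85 tcp [0.5156 0.0035 0.0373] ty ang 7.596190561399918 zax [ 0.0001 -0.0001 -1.    ] w 0.0523340594474293 F [ 1.0928  3.0427 -0.7684] M [ 0.3677 -0.0367  0.1426]
tcp from toe (U,lat,z) mm [172.523    5.8053  19.3168]
board mm [296.5161  22.9142  19.3168]
```

View pics/s16z.png

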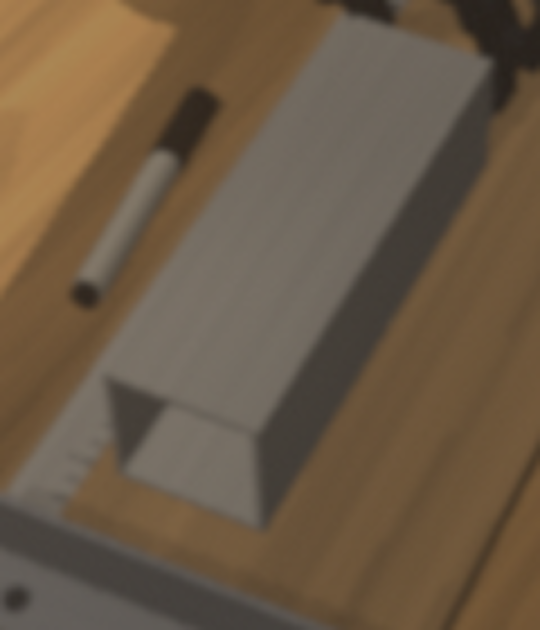

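View pics/w16.png

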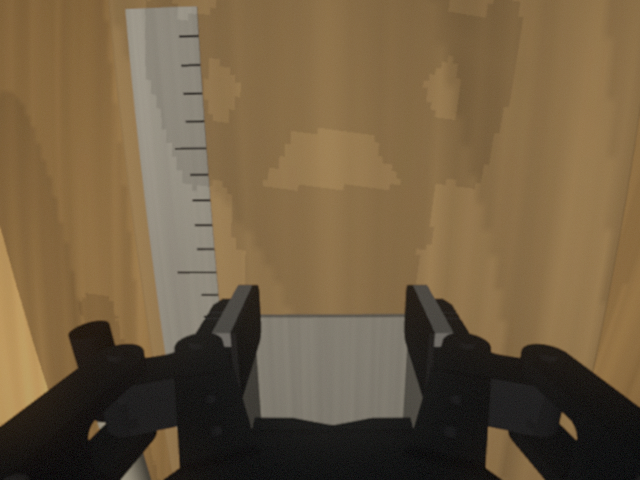

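```bash
python3 -c "
from fl import *
c=lambda x,y:((x+.5)/4.5-.5+220,(y+.5)/4.5-.5+200)
flat('scene',[(0,35,70,*c(106,377)),(0,-35,70,*c(260,437)),(0,-35,0,*c(263,528)),(0,35,0,*c(122,472)),(230,-35,70,*c(493,62)),(230,35,70,*c(340,12))])
w=world('wrist',[(262,316),(404,315)],.088); print([bd(p) for p in w])
"
```

```text
scene foot x,y mm, yaw-97.6 [53.7 22. ] 1.09 res 1.7
[array([316.9725,  39.9244,  70.    ]), array([317.2469,   6.066 ,  70.    ])]
```

Emit:
carry_out(motion="0.39 -6 0 0 0; 0.39 -7 0 0 0; 0.39 -7 0 0 0; 0.39 -7 0 0 0; 0.39 -6 0 0 0; 0.39 -4 0 0 0; 0.39 -3 0 0 0; 0.39 0 0 0 0")

```text
clock: 20.95
tcp_pos: [0.5208, -0.0362, 0.0373]
orientation: [2.069, 2.363, -0.001]
contact_force: [-0.5, 0.2, 0.0]
grip_width: 0.0521
```

```bash
python3 lk2.py 17; python3 -c "
from fl import *
im=cv2.imread('pics/s17.png'); crop(im,210,220,330,360,4.5,'pics/s17z.png')"
```

```text
t 20.95 tcp [ 0.5208 -0.0362  0.0373] ty ang 7.596974428391621 zax [-0.0001 -0.0006 -1.    ] w 0.05208545365076224 F [-0.531   0.2209  0.0488] M [ 0.0308 -0.0273  0.0284]
tcp from toe (U,lat,z) mm [132.6889   9.9141  19.2697]
board mm [256.4707  22.9765  19.2697]
```

View pics/s17z.png

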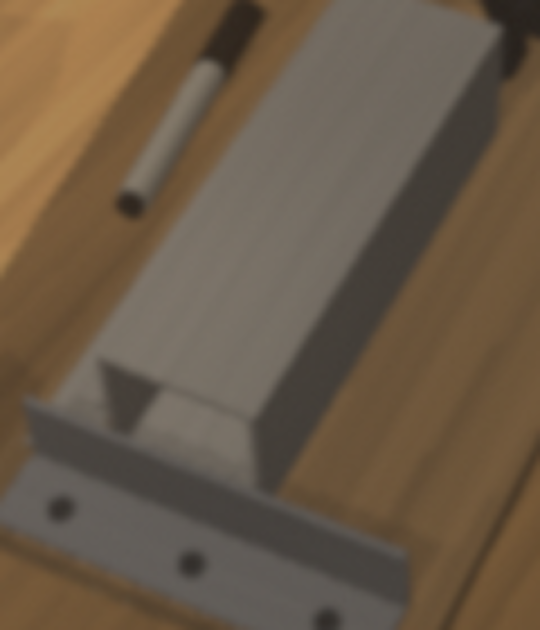

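```bash
python3 -c "
from fl import *
c=lambda x,y:((x+.5)/4.5-.5+210,(y+.5)/4.5-.5+220)
flat('scene',[(0,35,70,*c(98,360)),(0,-35,70,*c(253,418)),(230,-35,70,*c(503,31))])
"
```

```text
scene foot x,y mm, yaw-97.6 [13.4 22.4] -0.02 res 0.9
```

Emit:
carry_out(motion="0.39 -2 0 0 0; 0.39 -2 0 0 0; 0.39 -2 0 0 0; 0.39 -2 0 0 0; 0.39 -2 0 0 0; 0.39 -1 0 0 0; 0.39 0 0 0 0; 0.39 0 0 0 0")

```text
clock: 22.05
tcp_pos: [0.5223, -0.0469, 0.0373]
orientation: [2.069, 2.364, -0.0]
contact_force: [-0.4, 1.2, -0.4]
grip_width: 0.0516
```

Emit:
carry_out(motion="0.39 -0.5 0 0 0; 0.39 0 0 0 0; 0.39 -0.5 0 0 0; 0.39 0 0 0 0; 0.39 -0.5 0 0 0; 0.39 0 0 0 0; 0.39 0 0 0 0; 0.39 0 0 0 0")

```text
clock: 23.05
tcp_pos: [0.5223, -0.0469, 0.0373]
orientation: [-2.067, -2.364, -0.001]
contact_force: [-2.3, 5.6, 0.9]
grip_width: 0.0521
```

```bash
python3 lk2.py 18; python3 -c "
from fl import *
im=cv2.imread('pics/s18.png'); crop(im,200,220,320,360,4.5,'pics/s18z.png')"
```

```text
t 23.05 tcp [ 0.5223 -0.0469  0.0373] ty ang 7.664477169121036 zax [-0.0001  0.0011 -1.    ] w 0.05211135262812969 F [-2.2504  5.5609  0.9199] M [ 1.0602  0.2709 -0.131 ]
tcp from toe (U,lat,z) mm [121.9749  10.9518  19.3338]
board mm [245.7067  22.9262  19.3338]
```

View pics/s18z.png

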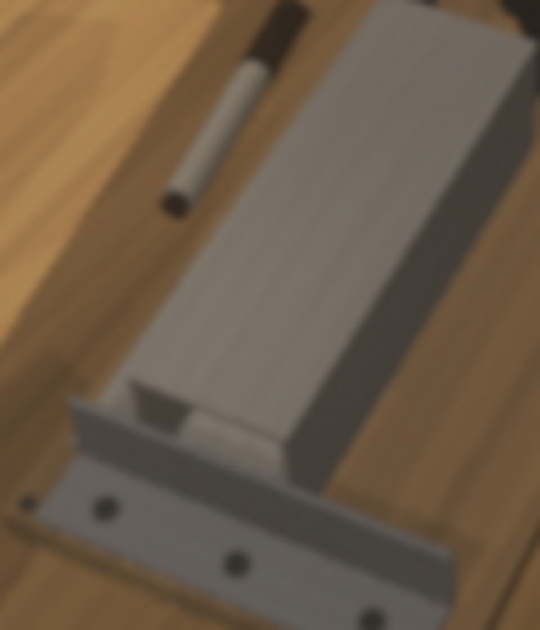

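```bash
python3 -c "
from fl import *
c=lambda x,y:((x+.5)/4.5-.5+200,(y+.5)/4.5-.5+220)
flat('scene',[(0,35,70,*c(129,380)),(0,-35,70,*c(287,443)),(230,-35,70,*c(536,42)),(230,35,70,*c(380,-4))])
print(proj('scene',[S+.085*BY+[0,0,.04],S-.085*BY+[0,0,.04]]), 'obs', c(72,401),c(455,556))
"
```

```text
scene foot x,y mm, yaw-97.6 [ 2.2 21.4] 1.26 res 1.4
[[215.668  308.925 ]
 [300.8143 344.4438]] obs (215.61111111111111, 308.72222222222223) (300.72222222222223, 343.1666666666667)
```

Emit:
carry_out(motion="0.39 1 0 0 0; 0.39 5 0 0 0; 0.39 8 0 0 0; 0.39 6 0 0 0; 1 0 0 0 0; 1 0 0 0 0; 1 0 0 0 0; 1 0 0 0 0")

```text
clock: 24.15
tcp_pos: [0.5198, -0.0285, 0.0373]
orientation: [2.069, 2.364, -0.0]
contact_force: [0.7, 0.6, -0.4]
grip_width: 0.0002
```

```bash
python3 lk2.py 19; python3 -c "
from fl import *
im=cv2.imread('pics/s19.png'); crop(im,200,200,340,330,5,'pics/s19z.png')"
```

```text
t 24.15 tcp [ 0.5198 -0.0285  0.0373] ty ang 7.596373659046738 zax [ 0.     -0.0001 -1.    ] w 0.00023461373047356892 F [ 0.6653  0.6269 -0.3975] M [ 0.0218 -0.022   0.0289]
tcp from toe (U,lat,z) mm [140.4522   9.0534  19.304 ]
board mm [264.2813  22.9047  19.304 ]
```

View pics/s19z.png

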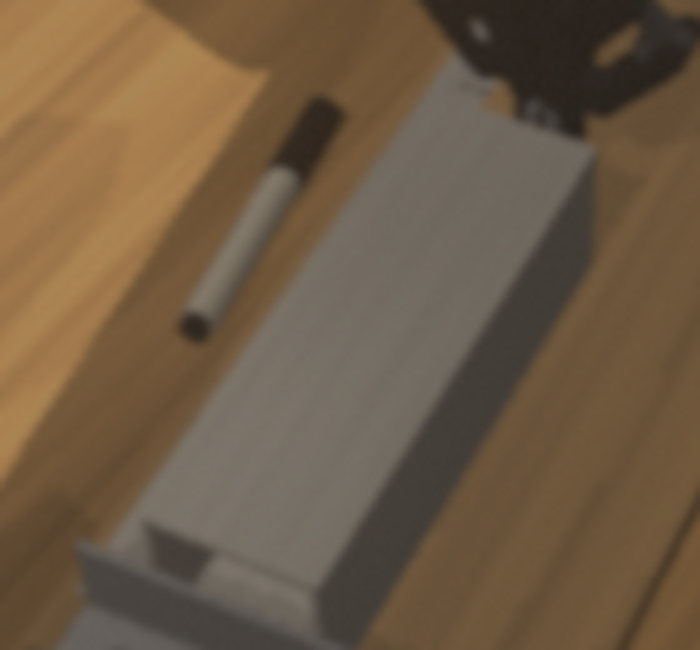

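View pics/w19.png

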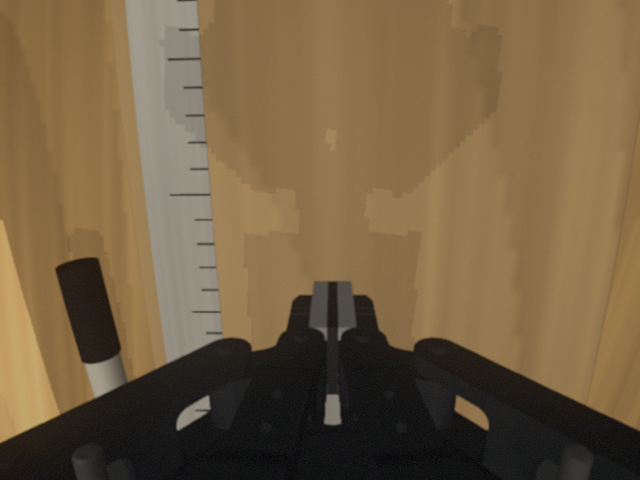

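Emit:
carry_out(motion="1 -5 0 0 0; 1 -5 0 0 0; 1 -4 0 0 0; 1 -2 0 0 0; 1 -1 0 0 0; 1 -1 0 0 0; 1 -1 0 0 0; 1 0 0 0 0")

```text
clock: 25.25
tcp_pos: [0.5223, -0.0468, 0.0373]
orientation: [-2.069, -2.364, -0.0]
contact_force: [-0.1, 1.3, 0.6]
grip_width: -0.0001
```

Emit:
carry_out(motion="1 -0.5 0 0 0; 1 0 0 0 0; 1 -0.5 0 0 0; 1 0 0 0 0; 1 -0.5 0 0 0; 1 0 0 0 0; 1 0 0 0 0; 1 0 0 0 0")

```text
clock: 26.25
tcp_pos: [0.5223, -0.0469, 0.0373]
orientation: [-2.067, -2.365, -0.002]
contact_force: [-1.5, 6.2, -0.4]
grip_width: -0.0
```

```bash
python3 lk2.py 20
```

```text
t 26.25 tcp [ 0.5223 -0.0469  0.0373] ty ang 7.696662269356627 zax [-0.0002  0.0017 -1.    ] w -4.989480078941435e-05 F [-1.5372  6.2161 -0.3887] M [ 1.0987  0.2793 -0.1214]
tcp from toe (U,lat,z) mm [121.9935  10.9407  19.3175]
board mm [245.7263  22.9171  19.3175]
```

Contact comes at the same place with the centred push (about 6 N), so the foot is butted. I'll retract clear and check from above.

Emit:
carry_out(motion="1 1.5 0 0 0; 1 3 0 0 0; 1 10 0 0 0; 1 20 0 0 0; 1 20 0 -20 0; 1 0 0 -50 0; 1 0 0 -50 0; 1 0 0 -50 0")

```text
clock: 27.35
tcp_pos: [0.515, 0.0067, 0.2103]
orientation: [2.067, 2.365, 0.001]
contact_force: [1.6, 0.0, -0.3]
grip_width: -0.0002
```

Emit:
carry_out(motion="1 50 0 -40 0; 1 50 0 0 0; 1 50 0 0 0; 1 40 0 0 0; 1 0 0 0 0; 1 0 0 0 0; 1 0 0 0 0; 1 0 0 0 0")

```text
clock: 28.35
tcp_pos: [0.4905, 0.1916, 0.2464]
orientation: [2.071, 2.362, -0.001]
contact_force: [0.4, -0.1, 0.0]
grip_width: 0.0
```

```bash
python3 -c "
from bd import *
st()
for n in('top','scene','wrist'):
  im=cv2.cvtColor(grab_frame(n),cv2.COLOR_RGB2BGR);cv2.imwrite(f'pics/{n}21.png',im)
  if n=='top': crop(im,290,180,450,300,5,'pics/t21c.png')
  if n=='scene': crop(im,200,190,340,370,3.3,'pics/s21c.png')
"
```

```text
t 28.35 tcp [0.4905 0.1916 0.2464] ty ang 7.5118217868179356 zax [ 0.     -0.0004 -1.    ] w 4.4453824541251516e-05 F [ 0.4332 -0.1257  0.0488] M [-0.026  -0.0448 -0.0023]
tcp from toe (U,lat,z) mm [361.2835 -13.4095 228.3966]
```

View pics/t21c.png

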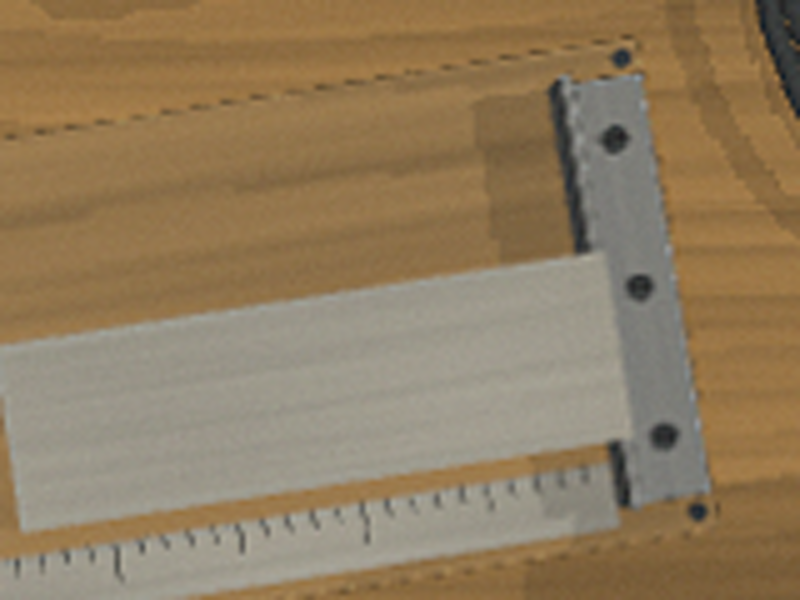

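View pics/scene21.png

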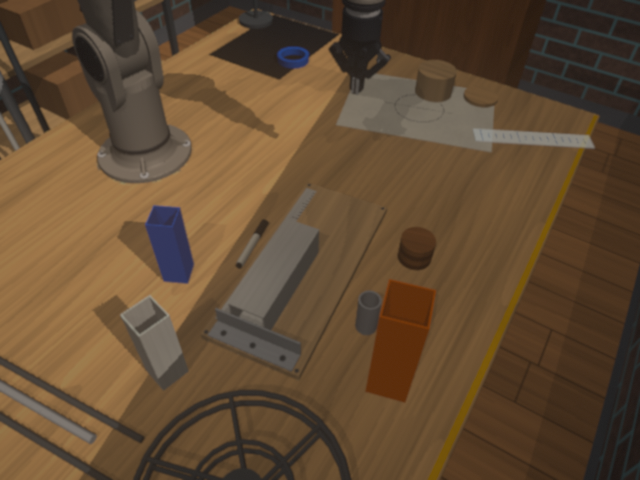

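View pics/wrist21.png

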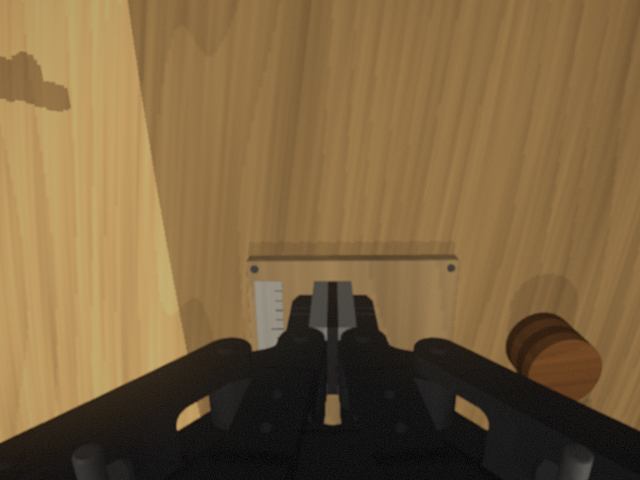

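```bash
python3 -c "
from bd import *
c=lambda L:[((a+.5)/5-.5+290,(b+.5)/5-.5+180) for a,b in L]
w=world('top',c([(606,252),(632,440),(22,530),(3,347)]),.088)
for p in w: print(bd(p))
for i,j in((0,1),(1,2),(0,3),(3,2)):
  d=w[j]-w[i]; print(i,j,np.linalg.norm(d),np.degrees(np.arctan2(d[1],d[0]))%90-7.6)
f=world('top',c([(557,75),(623,508)]),.058); g=world('top',c([(550,85),(585,252)]),.018); 
for q in list(f)+list(g): print('stop',bd(q))
d=f[1]-f[0]; print('stop top edge ang',np.degrees(np.arctan2(d[1],d[0]))%90-7.6)
"
```

```text
[  1.5043 -12.5568  70.    ]
[ 3.2938 57.7462 70.    ]
[231.5574  55.8448  70.    ]
[228.3024 -12.2473  70.    ]
0 1 0.0703258095072184 -1.4580657903259802
1 2 0.22827152244508933 -0.4772580401673334
0 3 0.22679824899671128 0.0781928928436404
3 2 0.06816986161487414 -2.7368435566342324
stop [  3.7368 -84.1768  40.    ]
stop [ 5.7506 83.898  40.    ]
stop [  0.5899 -85.2774   0.    ]
stop [ -2.2732 -16.759    0.    ]
stop top edge ang -0.6864391114463668
```

```bash
python3 -c "
from bd import *
g=cv2.GaussianBlur(cv2.imread('pics/top21.png')[:,:,0],(3,3),0).astype(float)
def line(p0,p1,z,w=3):
    p0=np.array(p0,float);p1=np.array(p1,float);d=(p1-p0)/np.linalg.norm(p1-p0);n=np.array([-d[1],d[0]])
    pts=[]
    for t in np.linspace(.06,.94,60):
        q=p0+t*(p1-p0); ss=np.arange(-w,w+.01,.1); xy=q+ss[:,None]*n
        v=cv2.remap(g.astype(np.float32),xy[:,0].astype(np.float32).reshape(1,-1),xy[:,1].astype(np.float32).reshape(1,-1),cv2.INTER_LINEAR)[0]
        k=np.argmax(np.abs(np.gradient(v))); pts.append(q+ss[k]*n)
    W=world('top',pts,z)[:,:2]; f=cv2.fitLine(W.astype(np.float32),cv2.DIST_HUBER,0,1e-4,1e-4).ravel()
    m=np.array([f[2],f[3],z]); return (np.degrees(np.arctan2(f[1],f[0]))%90-7.6).round(2), bd(m).round(1)
c=lambda a,b:((a+.5)/5-.5+290,(b+.5)/5-.5+180)
print('sec upper',line(c(606,252),c(3,347),.088))
print('sec lower',line(c(632,440),c(22,530),.088))
print('sec foot',line(c(606,252),c(632,440),.088))
print('sec mouth',line(c(3,347),c(22,530),.088))
print('board far',line((415.5,188),(195,223.5),.018))
print('rule near',line(c(600,466),c(0,561),.018))
print('stop back',line(c(642,75),c(709,490),.02))
"
```

```text
sec upper (np.float32(0.0), array([115. , -13.2,  70. ]))
sec lower (np.float32(-0.09), array([117.5,  57. ,  70. ]))
sec foot (np.float32(-1.95), array([ 1.4, 15.9, 70. ]))
sec mouth (np.float32(-0.23), array([232.1,  23.7,  70. ]))
board far (np.float32(0.51), array([180.2, -96.8,   0. ]))
rule near (np.float32(0.27), array([169.3,  68.3,   0. ]))
stop back (np.float32(0.08), array([-36.2,   0.9,   2. ]))
```

```bash
python3 -c "
from bench import r
print(r.hand_in())"
```

```text
the job is handed in; nothing more can be done
None
```

The section is on its side with its foot end butted against the stop, beside the rule and clear of it. I handed it in at about 28.5 s with the arm well clear. The one doubtful point is the very end of the lowering, described below.

- **Tipping:** I put the fingertips loosely inside the mouth, without gripping. The leading finger tipped the section over its toe, and the trailing finger then held it back on the way down to about 80°. Up to there the contact forces were only 2–3 N and the toe did not visibly slip.
- **Doubtful point:** in the last 10° or so the contact slid off the finger. The section settled that bit by itself, and the foot slid about 8 mm toward the stop. I did not measure the landing speed.
- **Pushing:** two fingertips pushed the mouth end squarely along the board at about 3 N. At the stop I pressed to about 6 N, first with two fingers and then with one push in the middle. The hand stopped at the same place both times, so I took it as butted.

**Final checks, from above unless noted:**
- The section's long edges are within about 0.1° of my board direction. The stop, rule and board edges read 0.1° to 0.5° off it.
- The near side is about 10 mm from the rule, and the mouth reads about 230 mm from the stop.
- Two readings disagreed on squareness. The short foot edge gave −2°, and an earlier scene-camera fit gave +1.3° (made before the last press, from few points). I trusted the long edges.
- In the last scene picture, the things beside the board stand where they stood at the start.

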